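# Seat the GO spline plug gauge in a hub

### The job

Check the splined bore of the hub that is held in the three-jaw chuck: lift the plastic dust cap off the hub and put it in the tin tray, then take the GO plug gauge, the taller of the two in the wooden stand with long teeth all round, and lower it upright into the bore, turning it a little under light pressure until every tooth drops into its own slot and the collar sits flush on the hub. Do not force it or let it drop; let go of it and leave it standing fully home in the hub. Leave the other gauge in the stand and the other things on the bench where they are.

Things in the scene. Friction and masses are not known exactly. Their poses are not given: they have to be found in the camera images.
- hub_face (a point): steel hub with a round flange of 100 mm diameter, clamped in the chuck. This point is the centre of the flange's level top face, 108 mm above the bench; z up along the bore. Bore 42 mm across the lands, 50 mm deep, with 8 straight slots 11 mm wide, 45 degrees apart, reaching 26.5 mm out from the axis; one slot lies along +x. At the start the dust cap hides the bore.
- chuck: three-jaw chuck lying face up, 160 mm diameter, 58 mm high, its jaws up to 31 mm higher, under the hub's flange; fixed to the bench, and nothing in it moves. Origin at the centre of its underside, z up; it carries the hub.
- cap_knob (a point): white plastic dust cap, loose, 60 g: a disc 68 mm across and 5 mm thick lying on the hub's face, a plug of 38 mm diameter reaching 12 mm down into the bore without binding, and on top a round knob of 28 mm diameter and 30 mm height. This point is the centre of the knob, 20 mm above the hub's face at the start, 32 mm above the underside of the plug; z up along the knob.
- tray: open tin tray, 140 (x) x 200 (y) x 45 mm high, walls 3 mm, fixed on the bench. Origin at the centre of its underside.
- stand: wooden gauge stand, block 100 (x) x 210 (y) x 30 mm high, fixed on the bench, with two round holes 110 mm apart along y, each holding one gauge upright. Origin at the centre of its underside. Stand and tray are on opposite sides of the chuck, either way round.
- go_handle (a point): handle of the GO gauge, a loose steel plug gauge of 0.6 kg and 145 mm length standing upright in the stand: hexagonal, 24 mm across flats, 80 mm long. This point is its centre, 120 mm above the bench at the start, 102 mm above the gauge's lower end and 55 mm above the underside of its collar. z up along the handle; the pairs of flats face along 0, 60 and 120 degrees from +x.
- go_collar (a point): toothed end of the GO gauge. This point is the centre of the underside of its collar (60 mm diameter, 8 mm thick). Below it 35 mm with 8 straight teeth 45 degrees apart, 8 mm wide, reaching 25 mm from the axis, on a 40 mm core; then a smooth 40 mm pilot 12 mm long, tapered at its end, which stands in the stand. One tooth along +x. Fully home, this point lies on the hub's face.
- notgo_handle (a point): the not-go gauge, like the other one but 126 mm long with only two pairs of short teeth (16 mm long) on opposite sides; it stands in the stand's other hole. This point is the centre of its hexagonal handle, 83 mm above the bottom of its pilot, 101 mm above the bench at the start.
- chuck_key: T-shaped steel chuck key, 130 x 100 mm, lying on the bench; a bystander. Origin at its underside.
- micrometer: outside micrometer with a green C-frame, 160 mm long, lying on the bench; a bystander. Origin at its underside.
- caliper: slide caliper with a black readout, 215 mm long, lying on the bench; a bystander. Origin at its underside.
- brush: bench brush, 200 mm long, lying on the bench; a bystander. Origin at its underside.
- bush: plain smooth steel ring, 72 mm outside, 45 mm high, standing on the bench; a bystander. Origin at its underside.
- flask: steel drinking flask, 72 mm across, 230 mm high, standing on the bench; a bystander. Origin at its underside.
- spanner: steel spanner, 190 mm long, lying on the bench; a bystander. Origin at its underside.
Mind the look-alikes: they are no part of the job. Leave any green or pink look-alike of the part that bears go_handle alone.

How it is judged:
By the outcome, as a careful person would: the job done as asked, in the order asked, and still so for the second after the job is handed in, with the robot touching nothing.
It also fails if it takes over 58 s, if anything falls off the work surface, if the arm or the gripper's body presses on something with over 40 N, if the wrist force passes 120 N, or if a joint passes its speed limit or range.

### The arm

A 6-joint arm with a two-finger parallel gripper is mounted at the origin on the work surface. World frame = base frame: x ahead of the robot, y to its left, z up, the work surface at z = 0. Lengths are in mm, angles in degrees, forces in N, time in s.
With the tool pointing down it reaches from about 300 to 850 mm from the base axis. Payload 4.2 kg.
Tool frame: the origin (TCP) lies midway between the tips of the shut fingers; the grasp point (between the pads) lies 19 mm behind it (env.grasp_offset is the distance from the TCP to the grasp point, in mm); z points along the fingers, y is the line along which they close (so a half turn about z gives the same grasp; the last joint's range is limited). The gripper opens to 91 mm and grips with 3 to 60 N. Pads are 32 mm wide; open, the fingers measure 118 mm over their backs; the gripper's body (76 mm by 178 mm) begins 60 mm behind the grasp point.
Start: joints at [62.682, 18.312, 89.639, -0, 72.044, -1.146], TCP at [253.625, 516.06, 213.976] pointing down, gripper open.
Joint ranges: [-177.97, 177.97], [-48.28, 115.42], [12.27, 149.76], [-77.06, 257.06], [2.81, 150.46], [-146.56, 146.56]. Speed limits (degrees/s): [147.25, 147.25, 180, 180, 180, 180].

### API

Orientations are given as [roll, pitch, yaw] about the fixed x, y, z axes, in that order (R = Rz(yaw) Ry(pitch) Rx(roll)).
In Python, from workcell import env, optics gives the robot as it stands. The module is installed in compiled form; this text tells all that it offers.
- The arm moves only by the tool send_rows, never from a script. Its argument "targets" is a list that holds one entry, the list of rows, each a list of 7 numbers: the turn, a rotation vector about the world's x, y, z scaled (see below), then the shift along the world's x, y, z scaled (see below), then the closure, from -1 (fully open) to 1 (shut). In form: [[[rx, ry, rz, x, y, z, gripper], ...]]. A call has 1 to 12 rows; each row shifts and turns the commanded pose from where the row before left it; what a row does not reach is not made up. The controller multiplies each number of a shift by 0.2 m and each number of a turn by pi/2 rad. A row lasts 1/10 s, in which the tool goes at most 50 mm and 8.59 degrees, less where a joint would pass 70% of its speed; a pose out of reach is approached as far as the arm can. A call with a number of a shift or a turn outside -1 to 1 is refused whole. A call with a gripper value outside its range is refused whole. The fingers move at their own pace and stop on an object; "grip_force" is the grip in N (left out, the last holds). Time passes only in rows, so rows that do not move let the fingers close. It gives the time, the measured TCP pose, the force, the opening and the grip force at its end, in the units of the state.
- env.state(): the state, without advancing time (a new reading comes with each control period).
- optics.grab_frame(name): name is "scene" or "top"; returns (picture, depth): 420x560x3 uint8, red, green, blue; 420x560 float32, mm along the optical axis (not along the pixel's ray), 0 where there is no reading.
- optics.camera_info(name): a dict with "camera_matrix" (3x3 intrinsics, pixels), "R" (3x3) and "t" (3): a world point X has camera coordinates R X + t. Camera axes: x right, y down, z forward; pixel columns grow to the right and rows downward; lengths in mm; the calibration is good to about 2 mm. A picture is of the moment at which its call begins. camera_info takes no time and is no camera call.
- env.job_done(): hands the job in; it is judged then, once.
Trained networks look in the newest picture that a camera, given by its name, has taken for a name from the list of things; names that differ only in an ending like _2 or _b are one class to them, and where a whole thing is asked for, a point or a joint stands for the part that bears it (a point fixed in the world has none). Each returns a list of dicts, best first, with "conf" (0 to 1); they miss things now and then, are a little off and sometimes report something else, mostly with a low value. They report only what shows in the picture. A call takes as long as a camera call. They do not tell look-alikes from the thing itself.
- optics.silhouettes(camera, name): "mask" (420x560 bool, what is visible of it) and "at" ([column, row] in pixels, amid what is visible of it).
- optics.place_of(camera, name): "at" ([column, row] in pixels: a listed point, or the origin of a listed thing).
The state is a dict: "time_s": time; "qpos": joint angles; "qvel": joint speeds; "effort": joint torques, N m; "ee_pos": TCP position; "ee_rot": TCP orientation; "force": force on the tool from outside, world axes, zero at the start; "torque": the same for the moment, N m; "gripper_width": finger opening in mm; "gripper_force": force on a finger pad.
Only numpy, scipy, OpenCV 4.12 (cv2) and the standard library are available. Lean on these libraries where they do the work, as an engineer would, in place of code of your own. Each camera call takes 0.05 s, during which the arm holds its last target. There are 200 camera calls.

## Working session

There is one attempt and no reset: what is moved stays moved. The work goes in short steps, Python scripts to look and compute and a tool call to move; the robot and the scene stay as the last step left them, time stands still between calls to the robot, and variables do not carry over. Pictures are saved under pics/ and viewed, at most 10 in all, crops included, and the job is handed in when it is done.

Besides the shell and the picture viewer there is one more tool, called as name(argument=value, ...) on one line, values as JSON. send_rows: Moves the arm, as the interface text tells. Its arguments: {"type":"object","properties":{"targets":{"type":"array"},"grip_force":{"type":"number"}},"required":["targets"]}

```bash
mkdir -p pics; cat > h.py <<'E'
import numpy as np, cv2
from workcell import env, optics
def ray(cam,px):
    i=optics.camera_info(cam);K,R,t=map(np.array,(i["camera_matrix"],i["R"],i["t"]))
    d=R.T@np.linalg.inv(K)@np.array([px[0],px[1],1.]); return -R.T@t,d
def atz(cam,px,z):
    c,d=ray(cam,px); return c+d*(z-c[2])/d[2]
def proj(cam,X):
    i=optics.camera_info(cam);p=np.array(i["camera_matrix"])@(np.array(i["R"])@np.array(X)+np.array(i["t"]));return p[:2]/p[2]
def cloud(cam,dep):
    i=optics.camera_info(cam);K,R,t=map(np.array,(i["camera_matrix"],i["R"],i["t"]))
    v,u=np.mgrid[:420,:560]; P=np.stack([u,v,np.ones_like(u)],-1)@np.linalg.inv(K).T*dep[...,None]
    return (P-t)@R
def save(n,im): cv2.imwrite("pics/"+n,im[...,::-1])
E
python3 - <<'E'
from h import *
for c in("scene","top"):
    im,d=optics.grab_frame(c);save(c+"0.png",im);i=optics.camera_info(c);print(c,np.round(ray(c,(280,210))[0]))
    for n,z in(("hub_face",108),("cap_knob",128),("tray",0),("stand",0),("go_handle",120),("go_collar",65),("notgo_handle",101)):
        for r in optics.place_of(c,n)[:3]: print(n,round(r["conf"],2),np.round(r["at"]),np.round(atz(c,r["at"],z),1))
E
```

```text
scene [1343.  204.  757.]
hub_face 0.98 [254. 217.] [554.5 -21.7 108. ]
cap_knob 0.63 [251. 214.] [568.9 -24.3 128. ]
cap_knob 0.34 [151. 285.] [ 832.4 -172.9  128. ]
tray 0.59 [380. 236.] [451.4 313.7   0. ]
stand 0.97 [178. 220.] [ 470.3 -279.9    0. ]
stand 0.28 [191. 196.] [ 346.6 -287.     0. ]
go_handle 0.92 [112. 192.] [ 519.1 -433.   120. ]
go_handle 0.83 [132. 215.] [ 608.8 -328.4  120. ]
go_handle 0.56 [154. 186.] [ 475.8 -329.7  120. ]
go_collar 0.92 [120. 207.] [ 515.4 -428.5   65. ]
go_collar 0.88 [161. 200.] [ 463.  -325.9   65. ]
go_collar 0.8 [133. 234.] [ 620.  -335.6   65. ]
notgo_handle 0.95 [191. 194.] [ 470.8 -222.5  101. ]
notgo_handle 0.48 [254. 250.] [668.    4.7 101. ]
top [ 412.   23. 1269.]
hub_face 0.76 [313. 194.] [561.2 -32.4 108. ]
cap_knob 0.65 [313. 194.] [556.5 -31.  128. ]
tray 0.67 [313. 196.] [567.  -36.4   0. ]
tray 0.55 [191. 235.] [456.2 308.1   0. ]
stand 0.66 [403. 303.] [ 270.7 -286.1    0. ]
stand 0.61 [396. 234.] [ 462.2 -271.     0. ]
go_handle 0.87 [432. 230.] [ 467.3 -334.3  120. ]
go_handle 0.87 [431. 184.] [ 584.6 -333.9  120. ]
go_handle 0.77 [474. 223.] [ 485.6 -441.3  120. ]
go_collar 0.96 [467. 228.] [ 476.2 -445.3   65. ]
go_collar 0.72 [423. 230.] [ 469.5 -327.2   65. ]
go_collar 0.69 [429. 188.] [ 582.3 -346.4   65. ]
notgo_handle 0.74 [386. 231.] [ 465.1 -222.2  101. ]
```

```bash
sleep 1
```

```text
(no output)
```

View pics/scene0.png

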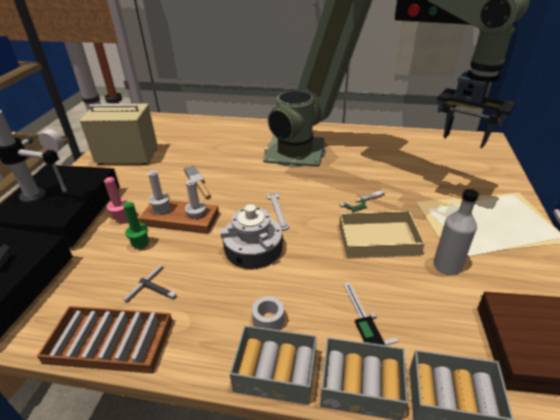

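View pics/top0.png

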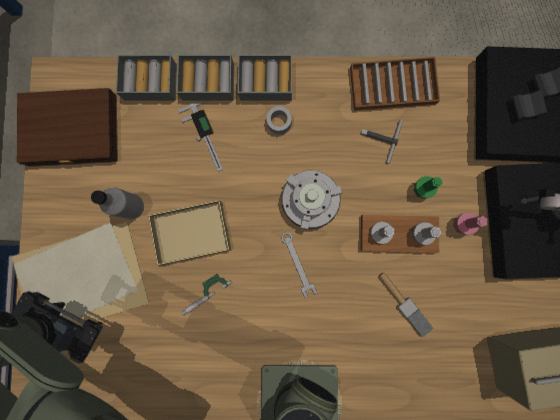

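The pictures show the cap on the hub at top (313,196), scene (250,212). The GO gauge is at top (427,232), scene (155,190), and the not-go at top (382,232). The tray is at top (190,233). The green and pink look-alikes are at top (428,187) and (469,224).

```bash
python3 - <<'E'
from h import *
print(optics.camera_info("top")["camera_matrix"][0][0],optics.camera_info("scene")["camera_matrix"][0][0])
def fit(P,c,r,z0,z1):
    m=(np.hypot(P[...,0]-c[0],P[...,1]-c[1])<r)&(P[...,2]>z0)&(P[...,2]<z1)
    Q=P[m]; 
    if len(Q)<5: return len(Q)
    (x,y),rad=cv2.minEnclosingCircle(Q[:,:2].astype(np.float32)); return len(Q),np.round([x,y,rad],1),np.round(np.median(Q,0),1)
for c in("top","scene"):
    D=[optics.grab_frame(c) for _ in range(3)]
    d=np.median([x[1] for x in D],0); P=cloud(c,d)
    H=(560,-30)
    print(c,"knobtop",fit(P,H,40,137,150),"disc",fit(P,H,60,110.5,116),"flange",fit(P,H,80,103,116))
    G=(466,-331)
    print("gohead",fit(P,G,45,153,170),"collar",fit(P,G,50,66,79)); N=(467,-222); print("ngtop",fit(P,N,45,135,150),"col",fit(P,N,45,47,60))
    print("tray",fit(P,(455,310),150,38,55),"stand",fit(P,(465,-275),130,25,35))
    m=(abs(P[...,0]-455)<120)&(abs(P[...,1]-310)<140)&(P[...,2]>25)&(P[...,2]<55); print(cv2.minAreaRect(P[m][:,:2].astype(np.float32)))
    m=(abs(P[...,0]-465)<70)&(abs(P[...,1]+275)<125)&(P[...,2]>24)&(P[...,2]<36); print(cv2.minAreaRect(P[m][:,:2].astype(np.float32)))
    im=D[0][0]
    if c=="top":
        a=np.hstack([cv2.resize(im[160:230,275:350],(400,373),interpolation=3),cv2.resize(im[205:275,370:445],(400,373),interpolation=3)])
    else: b=np.hstack([cv2.resize(im[180:270,205:295],(400,227*1),interpolation=3),cv2.resize(im[160:240,130:220],(400,227),interpolation=3)])
save("crop1.png",np.vstack([a,b]))
E
```

```text
448.39516975197694 404.73909196034856
top knobtop (96, array([553.7, -27.9,  13.8]), array([553.2, -27.8, 142.5])) disc (403, array([552.5, -26.7,  47.7]), array([551.5, -26.5, 112.7])) flange (1022, array([554.3, -28.1,  49.8]), array([551.9, -26.7, 109.1]))
gohead (93, array([ 460.3, -330.2,   13.5]), array([ 460.2, -329.1,  160.7])) collar (266, array([ 460.4, -330.2,   30. ]), array([ 455.9, -321.8,   72.4]))
ngtop (85, array([ 463.2, -219.9,   13.3]), array([ 463. , -219.5,  141.8])) col (258, array([ 462.8, -220.2,   29.7]), array([ 458.8, -212.3,   53.6]))
tray (341, array([462.5, 307.8, 120.4]), array([461.9, 317.6,  44.3])) stand (1956, array([ 473.7, -274.7,  119.9]), array([ 459.6, -273.1,   29.7]))
((482.658203125, 325.34393310546875), (188.67323303222656, 227.8553009033203), 12.246818542480469)
((461.6228332519531, -274.5898132324219), (209.46066284179688, 99.98626708984375), 88.88321685791016)
scene knobtop (70, array([557.8, -29.8,  14.6]), array([560.4, -28.8, 141.7])) disc (232, array([559.2, -28.7,  34.3]), array([566.8, -23.2, 112.1])) flange (639, array([559. , -30. ,  50.5]), array([572.3, -22.1, 107.7]))
gohead (52, array([ 466.4, -329.7,   12.8]), array([ 469.8, -329.3,  159. ])) collar (174, array([ 465.3, -330.7,   30.6]), array([ 473.5, -324.4,   71.6]))
ngtop (50, array([ 467.6, -223.2,   15.3]), array([ 471.6, -219.6,  140.1])) col (170, array([ 468. , -221.8,   30. ]), array([ 475.9, -215.2,   52.7]))
tray (454, array([464.9, 305.3, 121.6]), array([487.8, 312.4,  42.3])) stand (1082, array([ 479.2, -271.7,  116.3]), array([ 485.5, -275.3,   28.7]))
((488.45953369140625, 321.4773864746094), (193.22174072265625, 223.65560913085938), 11.774789810180664)
((465.17529296875, -276.9454650878906), (210.98329162597656, 104.58441925048828), 89.00411987304688)
```

View pics/crop1.png

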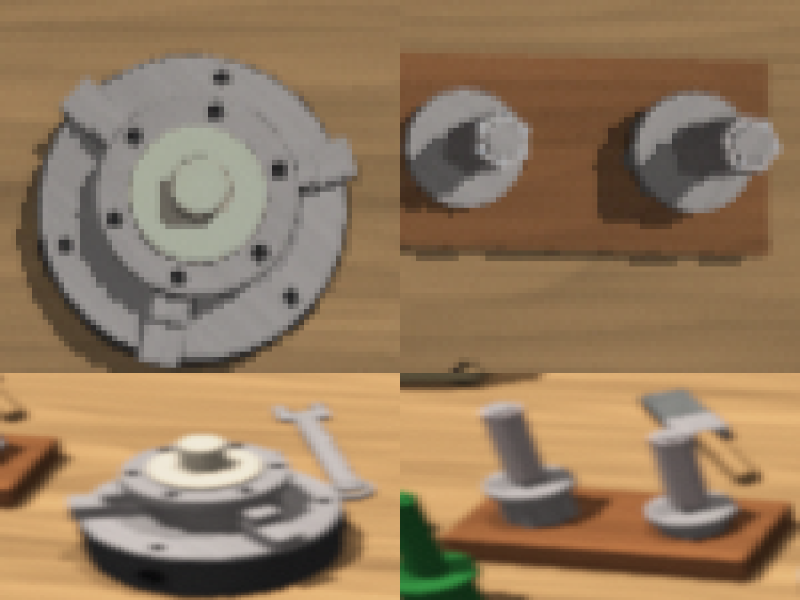

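The crop shows the cap with its knob centred on the flange, the GO gauge on the right in the stand (taller, with a full toothed skirt), and the not-go beside it. My estimates from both cameras are knob (556,-29), GO (463,-330) and tray (464,307).

send_rows(targets=[[[0,0,0,0.116,-0.21,0,-1],[0,0,0,0.116,-0.21,0,-1],[0,0,0,0.116,-0.21,0,-1],[0,0,0,0.116,-0.21,0,-1],[0,0,0,0.116,-0.21,0,-1],[0,0,0,0.116,-0.21,0,-1],[0,0,0,0.116,-0.21,0,-1],[0,0,0,0.116,-0.21,0,-1],[0,0,0,0.116,-0.21,0,-1],[0,0,0,0.116,-0.21,0,-1],[0,0,0,0.116,-0.21,0,-1],[0,0,0,0.116,-0.21,0,-1]]], grip_force=20)

```text
time_s: 2.3
ee_pos: [532.8, 10.1, 214.2]
ee_rot: [180.0, 0.0, 153.8]
force: [1.7, 0.7, -0.7]
gripper_width: 91.4
gripper_force: 0.0
```

```bash
python3 - <<'E'
from h import *
s=env.state()
for k in s: print(k,np.round(s[k],2))
E
```

```text
time_s 2.3
qpos [-1.600e-01  1.448e+01  9.509e+01  2.000e-02  7.039e+01 -6.397e+01]
qvel [-46.69  18.91 -25.95   0.32   6.59 -46.6 ]
effort [  2.69 -40.02 -21.08  -0.19   0.2    0.65]
ee_pos [532.75  10.14 214.23]
ee_rot [1.7997e+02 3.0000e-02 1.5381e+02]
force [ 1.73  0.67 -0.66]
torque [ 0.03 -0.07 -0.01]
gripper_force 0.0
gripper_width 91.36
```

send_rows(targets=[[[0,0,0,0.12,-0.205,0,-1],[0,0,0,0,0,-0.11,-1],[0,0,0,0,0,-0.11,-1],[0,0,0,0,0,-0.11,-1],[0,0,0,0,0,-0.1,-1],[0,0,0,0,0,-0.05,-1],[0,0,0,0,0,0,-1],[0,0,0,0,0,0,-1]]])

```text
time_s: 3.1
ee_pos: [556.6, -28.9, 118.7]
ee_rot: [180.0, 0.1, 153.8]
force: [-0.3, 0.5, -0.2]
gripper_width: 91.1
gripper_force: 0.0
```

send_rows(targets=[[[0,0,0,0,0,0,1],[0,0,0,0,0,0,1],[0,0,0,0,0,0,1],[0,0,0,0,0,0,1],[0,0,0,0,0,0,1],[0,0,0,0,0,0,1],[0,0,0,0,0,0,1]]], grip_force=15)

```text
time_s: 3.8
ee_pos: [556.0, -29.0, 118.0]
ee_rot: [180.0, -0.0, 153.8]
force: [-0.2, -0.3, -0.3]
gripper_width: 38.3
gripper_force: 0.0
```

send_rows(targets=[[[0,0,0,0,0,0,1],[0,0,0,0,0,0,1],[0,0,0,0,0,0,1],[0,0,0,0,0,0,1]]])

```text
time_s: 4.2
ee_pos: [556.0, -28.9, 117.9]
ee_rot: [180.0, -0.0, 153.8]
force: [0.4, 0.4, -0.5]
gripper_width: 27.0
gripper_force: 15.0
```

```bash
python3 - <<'E'
from h import *
s=env.state()
for k in("force","torque","gripper_force","gripper_width"): print(k,np.round(s[k],2))
E
```

```text
force [ 0.43  0.38 -0.46]
torque [-0.03 -0.01  0.02]
gripper_force 15.0
gripper_width 27.04
```

send_rows(targets=[[[0,0,0,0,0,0.05,1],[0,0,0,0,0,0.08,1],[0,0,0,0,0,0.08,1],[0,0,0,-0.058,0.21,0.05,1],[0,0,0,-0.058,0.21,0,1],[0,0,0,-0.058,0.21,0,1],[0,0,0,-0.058,0.21,0,1],[0,0,0,-0.058,0.21,0,1],[0,0,0,-0.058,0.21,0,1],[0,0,0,-0.058,0.21,0,1],[0,0,0,-0.058,0.21,-0.05,1],[0,0,0,0,0,-0.1,1]]])

```text
time_s: 5.4
ee_pos: [463.2, 312.6, 141.9]
ee_rot: [179.6, 0.1, 154.1]
force: [0.2, -0.8, -0.3]
gripper_width: 27.6
gripper_force: 15.0
```

```bash
python3 - <<'E'
from h import *
s=env.state();print(np.round(s["ee_pos"],1),s["gripper_width"],s["time_s"])
t,d=optics.grab_frame("top");b,_=optics.grab_frame("scene")
save("hub2.png",np.vstack([np.hstack([cv2.resize(t[170:220,285:340],(440,400),interpolation=3),cv2.resize(t[190:280,140:240],(340,400),interpolation=3)]),cv2.resize(b[195:245,220:450],(780,170),interpolation=3)]))
E
```

```text
[463.2 312.6 141.9] 27.639331863494405 5.4
```

View pics/hub2.png

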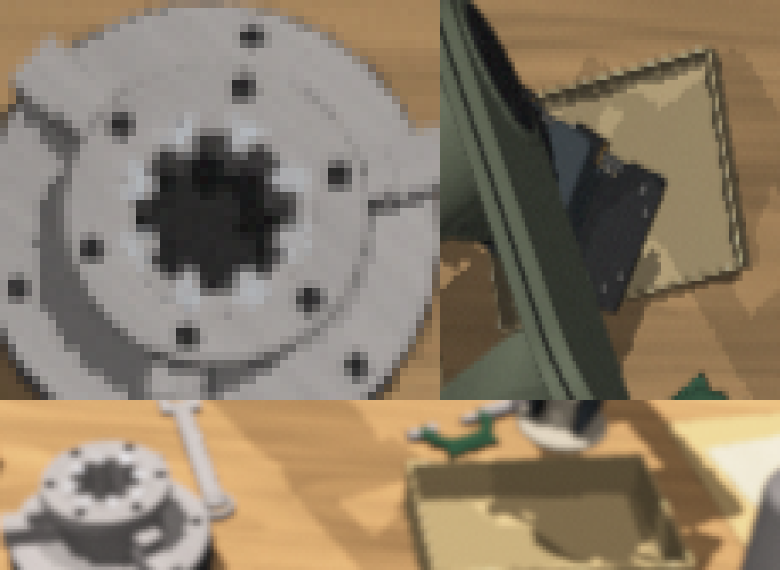

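send_rows(targets=[[[0,0,0,0,0,-0.12,1],[0,0,0,0,0,-0.12,1],[0,0,0,0,0,-0.12,1],[0,0,0,0,0,-0.1,1],[0,0,0,0,0,-0.06,1],[0,0,0,0,0,-0.03,1],[0,0,0,0,0,0,1],[0,0,0,0,0,0,1]]])

```text
time_s: 6.3
ee_pos: [464.0, 307.3, 31.0]
ee_rot: [179.9, 0.1, 153.8]
force: [-0.4, -0.5, 0.6]
gripper_width: 27.3
gripper_force: 15.0
```

send_rows(targets=[[[0,0,0,0,0,-0.015,1],[0,0,0,0,0,-0.01,1],[0,0,0,0,0,0,1]]])

```text
time_s: 6.6
ee_pos: [463.1, 307.1, 25.0]
ee_rot: [180.0, -0.0, 153.8]
force: [-0.0, 0.3, -0.3]
gripper_width: 27.2
gripper_force: 15.0
```

send_rows(targets=[[[0,0,0,0,0,0,0.3],[0,0,0,0,0,0,0.1],[0,0,0,0,0,0,0],[0,0,0,0,0,0,-0.1]]])

```text
time_s: 7.0
ee_pos: [463.3, 307.1, 25.1]
ee_rot: [180.0, 0.0, 153.8]
force: [0.3, -0.4, 0.5]
gripper_width: 49.3
gripper_force: 0.0
```

send_rows(targets=[[[0,0,0,0,0,0.08,-0.2],[0,0,0,0,0,0.15,-0.4],[0,0,0,0,0,0.2,-0.6],[0,0,0,0,0,0.2,-1],[0,0,0,0,-0.15,0.2,-1],[0,0,0,0,-0.23,0.05,-1],[0,0,0,0,-0.24,0,-1],[0,0,0,0,-0.24,0,-1],[0,0,0,0,-0.24,0,-1],[0,0,0,0,-0.24,0,-1],[0,0,0,0,-0.24,0,-1],[0,0,0,0,-0.24,0,-1]]])

```text
time_s: 8.2
ee_pos: [462.9, -58.8, 201.2]
ee_rot: [180.0, 0.0, 153.8]
force: [1.3, -0.6, 1.1]
gripper_width: 91.1
gripper_force: 0.0
```

```bash
python3 - <<'E'
from h import *
s=env.state();print(np.round(s["ee_pos"],1),s["time_s"])
def warp(cam,im,c,z,half,px):
    n=int(2*half/px);g=(np.arange(n)-n/2)*px
    i=optics.camera_info(cam);K,R,t=map(np.array,(i["camera_matrix"],i["R"],i["t"]))
    X,Y=np.meshgrid(c[0]+g,c[1]+g);P=np.stack([X,Y,0*X+z],-1)@R.T+t;p=P@K.T;p=p[...,:2]/p[...,2:]
    return cv2.remap(im,p[...,0].astype(np.float32),p[...,1].astype(np.float32),cv2.INTER_CUBIC)
T,dt=optics.grab_frame("top");S,ds=optics.grab_frame("scene")
out=[]
for cam,im,c in(("top",T,(554,-28)),("scene",S,(558.5,-29.5))):
    w=warp(cam,im,c,108,40,.25);g=cv2.cvtColor(w,cv2.COLOR_RGB2GRAY).astype(float);out.append(w)
    m=(g<np.percentile(g,2)*.5+.5*np.median(g)).astype(np.uint8)
    yy,xx=np.mgrid[:320,:320];m[np.hypot(xx-160,yy-160)>130]=0
    n,l,st,ce=cv2.connectedComponentsWithStats(m);k=1+np.argmax(st[1:,4])
    cnt=cv2.findContours((l==k).astype(np.uint8),0,1)[0][0];(x,y),r=cv2.minEnclosingCircle(cnt)
    C=np.array(ce[k]);print(cam,"bore centroid",c+(C-160)*.25,"circ",c[0]+(x-160)*.25,c[1]+(y-160)*.25,r*.25)
    # angular signal at r 22..25.5
    for cc in(C,np.array([x,y])):
        a=np.radians(np.arange(0,360,1.));v=0
        for rr in(22,23,24,25): v=v+cv2.remap(g.astype(np.float32),(cc[0]+rr*4*np.cos(a)).astype(np.float32)[None],(cc[1]+rr*4*np.sin(a)).astype(np.float32)[None],1)[0]
        f=np.sum(-v*np.exp(-8j*a));print("slot yaw mod45",np.degrees(-np.angle(np.sum(-v*np.exp(8j*a)))/-8), abs(f)/len(a))
T0=cv2.imread("pics/top0.png")[...,::-1];S0=cv2.imread("pics/scene0.png")[...,::-1]
for cam,im,c in(("top",T0,(460.3,-330)),("scene",S0,(466.4,-329.7))):
    w=warp(cam,im,c,160,20,.125);out.append(w)
save("w3.png",np.hstack([np.vstack(out[:2]),np.vstack(out[2:])]))
E
```

```text
[462.9 -58.8 201.2] 8.2
top bore centroid [553.48011176 -16.66991026] circ 551.8000030517578 -24.592689514160156 29.264394760131836
slot yaw mod45 17.167192776943683 11.645804110815945
slot yaw mod45 -7.652500496778659 27.453493485505824
scene bore centroid [557.64957129 -28.74961798] circ 557.6728897094727 -29.333667755126953 24.46394920349121
slot yaw mod45 2.240318174731919 58.53083437320357
slot yaw mod45 2.2083228155826315 57.186694877037645
```

View pics/w3.png

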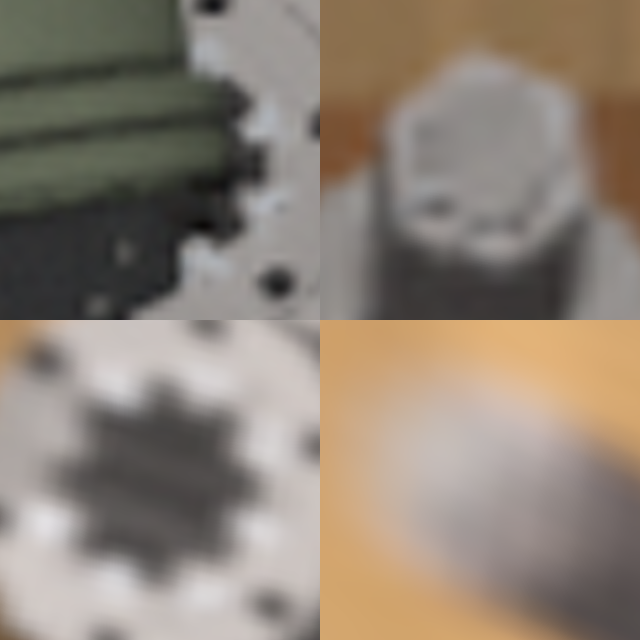

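The warped views show the hub's slots at about +2° (mod 45). The GO hexagon's corners point along about 86°, so its flats face about −4/56/116°. A closing axis at 56° (yaw 146) fits.

send_rows(targets=[[[0,0,-0.044,0,-0.228,0,-1],[0,0,-0.043,0,-0.228,0,-1],[0,0,0,0,-0.228,0,-1],[0,0,0,0,-0.228,0,-1],[0,0,0,0,-0.228,0,-1],[0,0,0,0,-0.228,0,-1],[0,0,0,0,0,0,-1],[0,0,0,0,0,-0.1,-1],[0,0,0,0,0,-0.12,-1],[0,0,0,0,0,-0.12,-1],[0,0,0,0,0,-0.12,-1],[0,0,0,0,0,0,-1]]])

```text
time_s: 9.5
ee_pos: [461.6, -327.6, 105.9]
ee_rot: [179.9, -0.4, 146.0]
force: [-0.2, -0.1, 0.3]
gripper_width: 91.3
gripper_force: 0.0
```

send_rows(targets=[[[0,0,0,0,0,0,0],[0,0,0,0,0,0,0.5],[0,0,0,0,0,0,1],[0,0,0,0,0,0,1],[0,0,0,0,0,0,1],[0,0,0,0,0,0,1],[0,0,0,0,0,0,1],[0,0,0,0,0,0,1],[0,0,0,0,0,0,1],[0,0,0,0,0,0,1],[0,0,0,0,0,0,1],[0,0,0,0,0,0,1]]], grip_force=30)

```text
time_s: 10.7
ee_pos: [463.2, -330.7, 108.9]
ee_rot: [-180.0, -0.0, 146.0]
force: [-0.3, -0.9, -0.2]
gripper_width: 24.3
gripper_force: 30.0
```

send_rows(targets=[[[0,0,0,0,0,0.04,1],[0,0,0,0,0,0.06,1],[0,0,0,0,0,0.1,1],[0,0,0,0,0,0.15,1],[0,0,0,0,0,0.15,1],[0,0,0,0.06,0.19,0.06,1],[0,0,0,0.067,0.215,0,1],[0,0,0,0.067,0.215,0,1],[0,0,0,0.067,0.215,0,1],[0,0,0,0.067,0.215,0,1],[0,0,0,0.067,0.215,0,1],[0,0,0,0.067,0.215,0,1]]], grip_force=45)

```text
time_s: 11.9
ee_pos: [555.2, -32.5, 221.3]
ee_rot: [-180.0, -0.1, 146.0]
force: [0.8, -0.7, -6.7]
gripper_width: 24.1
gripper_force: 45.0
```

send_rows(targets=[[[0,0,0,0.003,0.025,0,1],[0,0,0,0,0,0,1],[0,0,0,0,0,0,1],[0,0,0,0,0,0,1]]])

```text
time_s: 12.3
ee_pos: [555.7, -30.7, 221.0]
ee_rot: [-180.0, -0.0, 145.9]
force: [-0.2, 0.5, -6.2]
gripper_width: 24.2
gripper_force: 45.0
```

```bash
python3 - <<'E'
from h import *
s=env.state();e=np.array(s["ee_pos"]);print(np.round(e,1),s["ee_rot"],s["gripper_width"],s["force"])
S,d=optics.grab_frame("scene");T,dt=optics.grab_frame("top")
P=cloud("scene",d)
for n,off in(("go_handle",11),("go_collar",-43)):
    for r in optics.place_of("scene",n)[:3]: 
        print(n,round(r["conf"],2),np.round(r["at"]),"pred",np.round(proj("scene",e+[0,0,off])),np.round(atz("scene",r["at"],e[2]+off),1))
m=(np.hypot(P[...,0]-556,P[...,1]+29)<60)&(P[...,2]>e[2]-46)&(P[...,2]<e[2]-32);Q=P[m];print("collar",cv2.minEnclosingCircle(Q[:,:2].astype(np.float32)))
c=proj("scene",[556,-29,150]).astype(int);print(c)
save("ins4.png",cv2.resize(S[c[1]-55:c[1]+45,c[0]-50:c[0]+50],(600,600),interpolation=3))
E
```

```text
[555.7 -30.7 221. ] [-1.79970664e+02 -1.57466074e-02  1.45911827e+02] 24.17436800508904 [-0.16236871  0.48021129 -6.15393306]
go_handle 0.88 [131. 218.] pred [247. 177.] [ 747.1 -232.6  232. ]
go_handle 0.82 [245. 177.] pred [247. 177.] [557.7 -35.2 232. ]
go_handle 0.59 [150. 289.] pred [247. 177.] [ 925.4 -109.7  232. ]
go_collar 0.82 [120. 206.] pred [248. 195.] [ 648.4 -324.9  178. ]
go_collar 0.66 [247. 194.] pred [248. 195.] [550.8 -35.6 178. ]
go_collar 0.6 [136. 235.] pred [248. 195.] [ 739.4 -239.1  178. ]
collar ((558.807373046875, -31.092300415039062), 30.57437515258789)
[249 204]
```

View pics/ins4.png

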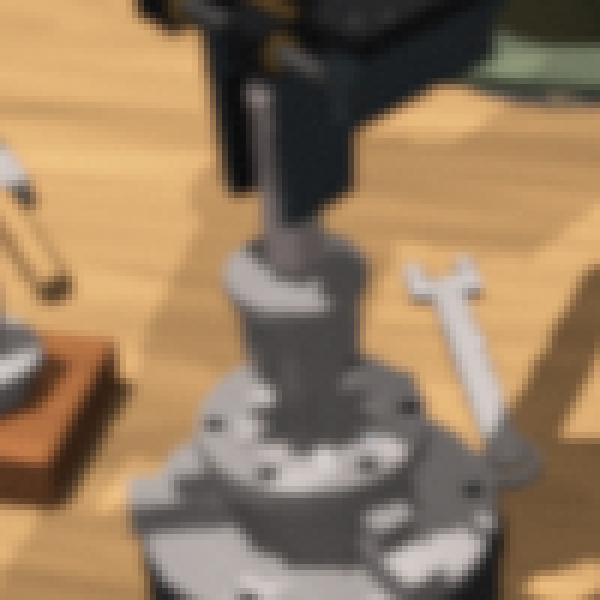

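The scene crop shows the gauge hanging upright over the hub at pixel (247,195), within about 1.5 mm of centred. I'll turn it +6° towards the hub's slots and let the pilot enter.

send_rows(targets=[[[0,0,0.067,0,0.003,-0.05,1],[0,0,0,0,0,-0.04,1],[0,0,0,0,0,-0.025,1],[0,0,0,0,0,-0.015,1],[0,0,0,0,0,-0.01,1],[0,0,0,0,0,0,1]]])

```text
time_s: 13.1
ee_pos: [556.2, -29.0, 192.8]
ee_rot: [-180.0, -0.0, 152.0]
force: [-0.4, 0.1, -6.0]
gripper_width: 24.1
gripper_force: 45.0
```

send_rows(targets=[[[0,0,0,0,0,-0.015,1],[0,0,0,0,0,-0.01,1],[0,0,0,0,0,-0.005,1],[0,0,0,0,0,-0.005,1],[0,0,0,0,0,0,1]]])

```text
time_s: 13.6
ee_pos: [556.3, -28.9, 186.9]
ee_rot: [180.0, 0.0, 152.0]
force: [-1.3, 0.1, 0.6]
gripper_width: 24.4
gripper_force: 45.0
```

send_rows(targets=[[[0,0,0.022,0,0,-0.003,1],[0,0,0.022,0,0,0,1],[0,0,0.022,0,0,0,1],[0,0,0,0,0,0,1]]])

```text
time_s: 14.0
ee_pos: [556.9, -29.1, 186.9]
ee_rot: [180.0, 0.1, 158.0]
force: [-2.6, -0.4, 5.3]
gripper_width: 24.1
gripper_force: 45.0
```

send_rows(targets=[[[0,0,0.022,0,0,0,1],[0,0,0.022,0,0,0,1],[0,0,0.022,0,0,0,1],[0,0,0,0,0,0,1]]])

```text
time_s: 14.4
ee_pos: [556.9, -29.2, 187.0]
ee_rot: [180.0, 0.2, 163.9]
force: [-3.2, -0.9, 4.9]
gripper_width: 24.3
gripper_force: 45.0
```

send_rows(targets=[[[0,0,0.022,0,0,0,1],[0,0,0.022,0,0,0,1],[0,0,0.022,0,0,0,1],[0,0,0,0,0,0,1]]])

```text
time_s: 14.8
ee_pos: [556.9, -29.3, 187.0]
ee_rot: [-180.0, 0.2, 169.8]
force: [-1.8, -1.4, 5.4]
gripper_width: 24.4
gripper_force: 45.0
```

send_rows(targets=[[[0,0,0.022,0,0,0,1],[0,0,0.022,0,0,0,1],[0,0,0.022,0,0,0,1],[0,0,0,0,0,0,1]]])

```text
time_s: 15.2
ee_pos: [556.8, -29.4, 186.9]
ee_rot: [-180.0, 0.1, 175.8]
force: [-2.4, -0.8, 5.2]
gripper_width: 24.3
gripper_force: 45.0
```

send_rows(targets=[[[0,0,0.022,0,0,0,1],[0,0,0.022,0,0,0,1],[0,0,0.022,0,0,0,1],[0,0,0,0,0,0,1]]])

```text
time_s: 15.6
ee_pos: [556.7, -29.5, 186.6]
ee_rot: [-179.9, 0.1, -178.3]
force: [-1.8, -1.2, 5.2]
gripper_width: 24.1
gripper_force: 45.0
```

send_rows(targets=[[[0,0,0.022,0,0,0,1],[0,0,0.022,0,0,0,1],[0,0,0,0,0,0,1]]])

```text
time_s: 15.9
ee_pos: [555.8, -28.7, 184.0]
ee_rot: [180.0, -0.1, -174.4]
force: [0.4, -0.4, -6.3]
gripper_width: 24.3
gripper_force: 45.0
```

The force is back to the gauge's bare weight and z has fallen to 184, so the teeth have dropped into the slots. I'll lower it gently.

send_rows(targets=[[[0,0,-0.01,0,0,-0.01,1],[0,0,0,0,0,-0.015,1],[0,0,0,0,0,-0.015,1],[0,0,0,0,0,0,1]]])

```text
time_s: 16.3
ee_pos: [555.8, -28.9, 176.5]
ee_rot: [180.0, -0.1, -175.2]
force: [-0.1, -1.1, -6.2]
gripper_width: 24.4
gripper_force: 45.0
```

send_rows(targets=[[[0,0,0,0,0,-0.02,1],[0,0,0,0,0,-0.02,1],[0,0,0,0,0,-0.02,1],[0,0,0,0,0,-0.02,1],[0,0,0,0,0,-0.015,1],[0,0,0,0,0,0,1]]])

```text
time_s: 16.9
ee_pos: [555.9, -28.9, 157.8]
ee_rot: [180.0, -0.1, -175.2]
force: [0.5, 0.8, -7.1]
gripper_width: 24.1
gripper_force: 45.0
```

send_rows(targets=[[[0,0,0,0,0,-0.01,1],[0,0,0,0,0,-0.005,1],[0,0,0,0,0,0,1],[0,0,0,0,0,0,1]]])

```text
time_s: 17.3
ee_pos: [556.3, -29.0, 155.5]
ee_rot: [180.0, 0.0, -175.2]
force: [0.4, -0.2, -6.5]
gripper_width: 24.2
gripper_force: 45.0
```

send_rows(targets=[[[0,0,0,0,0,-0.01,1],[0,0,0,0,0,0,1],[0,0,0,0,0,0,1]]])

```text
time_s: 17.6
ee_pos: [556.2, -28.9, 153.3]
ee_rot: [180.0, -0.0, -175.2]
force: [0.7, -0.3, -6.4]
gripper_width: 24.1
gripper_force: 45.0
```

send_rows(targets=[[[0,0,0,0,0,-0.008,1],[0,0,0,0,0,0,1],[0,0,0,0,0,0,1]]])

```text
time_s: 17.9
ee_pos: [556.5, -28.9, 152.1]
ee_rot: [180.0, 0.0, -175.2]
force: [-0.3, -0.4, -4.2]
gripper_width: 24.1
gripper_force: 45.0
```

send_rows(targets=[[[0,0,0,0,0,-0.006,1],[0,0,0,0,0,0,1],[0,0,0,0,0,0,1]]])

```text
time_s: 18.2
ee_pos: [556.5, -28.9, 151.9]
ee_rot: [-180.0, 0.1, -175.2]
force: [-2.7, 0.2, 5.4]
gripper_width: 24.0
gripper_force: 45.0
```

The contact at z 151.9 is exactly 35 mm below the first tooth contact, so the collar is seated. I'll ease off, release and retreat.

send_rows(targets=[[[0,0,0,0,0,0.004,1],[0,0,0,0,0,0,0.4],[0,0,0,0,0,0,0],[0,0,0,0,0,0,-0.4],[0,0,0,0,0,0,-1],[0,0,0,0,0,0,-1],[0,0,0,0,0,0,-1],[0,0,0,0,0,0,-1],[0,0,0,0,0,0,-1]]], grip_force=10)

```text
time_s: 19.1
ee_pos: [556.2, -28.9, 151.4]
ee_rot: [180.0, 0.0, -175.2]
force: [0.5, 0.2, -0.6]
gripper_width: 80.2
gripper_force: 0.0
```

send_rows(targets=[[[0,0,0,0,0,0.1,-1],[0,0,0,0,0,0.15,-1],[0,0,0,0,0,0.15,-1],[0,0,0,0,0,0.1,-1],[0,0,0,-0.2,0,0,-1],[0,0,0,-0.2,0,0,-1],[0,0,0,-0.2,0,0,-1],[0,0,0,-0.2,0,0,-1],[0,0,0,0,0,0,-1],[0,0,0,0,0,0,-1]]])

```text
time_s: 20.1
ee_pos: [396.1, -29.0, 252.0]
ee_rot: [-180.0, 0.1, -175.2]
force: [0.3, -0.1, -0.7]
gripper_width: 91.1
gripper_force: 0.0
```

```bash
python3 - <<'E'
from h import *
print(env.state()["ee_pos"])
S,d=optics.grab_frame("scene");T,dt=optics.grab_frame("top")
for c,D in(("scene",d),("top",dt)):
    P=cloud(c,D);r=np.hypot(P[...,0]-556,P[...,1]+29)
    for a,b,n in((153,215,"handle top"),(112,122,"collar"),(104,112,"face")):
        Q=P[(r<52)&(P[...,2]>a)&(P[...,2]<b)]
        if len(Q)>5: print(c,n,len(Q),np.round([np.median(Q[:,2]),np.percentile(Q[:,2],97)],1),cv2.minEnclosingCircle(Q[:,:2].astype(np.float32)))
save("fin.png",np.vstack([cv2.resize(S[130:280,80:450],(740,300)),cv2.resize(T[150:270,140:450],(740,286))]))
E
```

```text
[396.14661967 -28.95679523 251.9650119 ]
scene handle top 224 [185.3 205.2] ((559.5889892578125, -28.209239959716797), 14.600448608398438)
scene collar 215 [115.  118.5] ((559.4986572265625, -29.097482681274414), 30.706911087036133)
scene face 432 [106.9 110.3] ((558.3095092773438, -29.540578842163086), 49.99932861328125)
top handle top 112 [203.5 208.4] ((554.18798828125, -27.8359432220459), 13.143157958984375)
top collar 286 [115.7 119.3] ((552.9215087890625, -27.778823852539062), 48.45657730102539)
top face 676 [107.8 111.5] ((554.1052856445312, -28.162431716918945), 49.67237091064453)
```

View pics/fin.png

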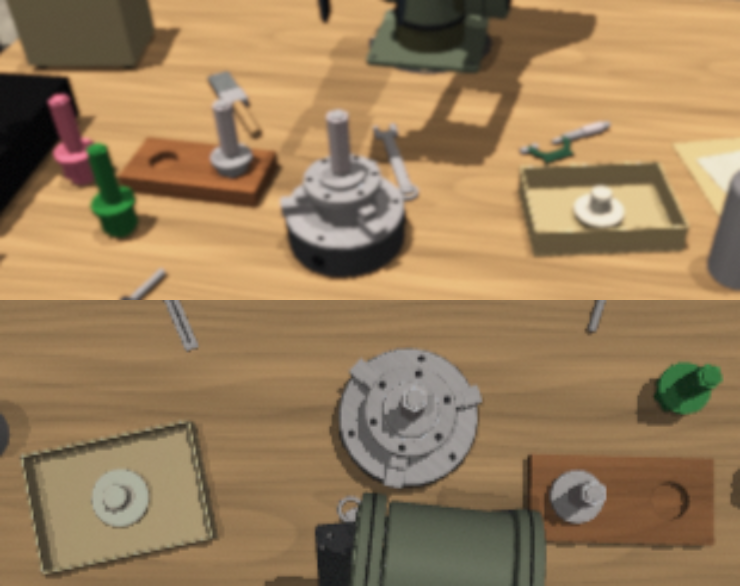

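The final picture shows the cap upright in the tray at scene (598,208) and the gauge standing in the hub at (338,160). The collar measures 8 mm above the face, so it is flush. The not-go is still in the stand.

```bash
python3 -c "
from workcell import env
print(env.job_done())"
```

```text
the job is handed in; nothing more can be done
None
```

The job is handed in: the dust cap is in the tin tray, the GO gauge is standing fully home in the hub with its collar flush, and the not-go gauge and the other things were left where they were.

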